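# File the strap clamps back in their labelled bays

## Robot

A 6-joint arm with a two-finger parallel gripper is mounted at the origin on the work surface. World frame = base frame: x ahead of the robot, y to its left, z up, the work surface at z = 0. Lengths are in mm, angles in rad, forces in N, time in s.
With the tool pointing down it reaches from about 400 to 925 mm from the base axis. Payload 3.4 kg.
Tool frame: the origin (TCP) lies at the very end of the fingers, on their centre line; the grasp point (between the pads) lies 19 mm behind it; y points along the fingers, z is the direction in which the jaws open and shut, and the axes are right-handed (so a half turn about y gives the same grasp; the last joint's range is limited). The gripper opens to 85 mm and grips with 20 to 120 N. Pads are 22 mm wide; open, the fingers measure 114 mm over their backs; the gripper's body (76 mm by 85 mm) begins 54 mm behind the grasp point. The pads swing forward as they close: fully open they stand 13 mm farther back than shut.
Start: joints at [-1.375, 0.307, 1.506, -0, 1.328, -0.073], TCP at [153.235, -554.211, 231.305] pointing down, gripper open.
Joint ranges: [-3.12, 3.12], [-1.05, 2.28], [0.14, 2.33], [-1.42, 4.57], [0.1, 2.73], [-2.68, 2.68]. Speed limits (rad/s): [2.57, 2.57, 3.14, 3.14, 3.14, 3.14].

## Interface

Orientations are given as a unit quaternion [w, x, y, z].
In Python, from station import env, eyes gives the robot as it stands.
- The arm moves only by the tool play_rows, never from a script. Its argument "targets" is a list that holds one entry, the list of rows, each a list of 6 numbers: the shift along the tool's x, y, z in m, then the turn, a rotation vector about the tool's x, y, z in degrees. A call has 1 to 8 rows; each row is the pose to reach, as a shift and turn from the pose commanded when the call began, along the tool's axes at that moment; what a row does not reach only later rows make up. A row lasts 1/12 s, in which the tool goes at most 41.7 mm and 7.16 degrees, less where a joint would pass 70% of its speed; a pose out of reach is approached as far as the arm can. A call with a gripper value outside its range is refused whole. "fingers" is the gripper's target within -1 to 1 (fully open at 1, half-way at 0, shut at -1), set as the call begins (left out, the last holds). The fingers move at their own pace and stop on an object; "squeeze" is the grip in N (left out, the last holds). Time passes only in rows, so rows that repeat a pose let the fingers close. It gives the time, the measured TCP pose, the force and the opening at its end, in the units of the state.
- env.read_state(): the state, without advancing time (a new reading comes with each control period).
- eyes.grab_frame(name): name is "side" or "top" or "wrist"; returns a dict with "image" (384x512x3 uint8, red, green, blue), "range_z" (384x512 float32, mm along the optical axis (not along the pixel's ray), 0 where there is no reading), "camera_matrix" (3x3 intrinsics, pixels), "view" (4x4, takes a point from world to camera coordinates). Camera axes: x right, y down, z forward; pixel columns grow to the right and rows downward; lengths in mm; the calibration is good to about 2 mm. A picture is of the moment at which its call begins.
- env.job_done(): hands the job in, once; it reports no verdict.
Trained networks look in the newest picture that a camera, given by its name, has taken for a name from the list of things; names that differ only in an ending like _2 or _b are one class to them, and where a whole thing is asked for, a point or a joint stands for the part that bears it (a point fixed in the world has none). Each returns a list of dicts, best first, with "score" (0 to 1); they miss things now and then, are a little off and sometimes report something else, mostly with a low value. They report only what shows in the picture. A call takes as long as a camera call. They do not tell look-alikes from the thing itself.
- eyes.boxes_of(camera, target): "at" ([column, row] in pixels, amid what is visible of it).
- eyes.silhouettes(camera, target): "mask" (384x512 bool, what is visible of it) and "at" ([column, row] in pixels, amid what is visible of it).
- eyes.mark_of(camera, target): "at" ([column, row] in pixels: a listed point, or the origin of a listed thing).
The state is a dict: "clock": time; "joint_positions": joint angles; "qvel": joint speeds; "joint_torque": joint torques, N m; "tool_pos": TCP position; "ee_rot": TCP orientation; "force": force on the tool from outside, world axes, zero at the start; "ft_torque": the same for the moment, N m; "grip_width": finger opening in mm.
Only numpy, scipy, OpenCV 4.12 (cv2) and the standard library are available. Lean on these libraries where they do the work, as an engineer would, in place of code of your own. Each camera call takes 0.05 s, during which the arm holds its last target. There are 200 camera calls.

## Task

Three strap clamps are out of place: the forked one on the magnetic chuck, the one with a central tongue on the bench, and the one with an offset tongue, which was misfiled in the forked clamp's bay. File each in its own bay of the wooden rack, the one whose label shows the outline of its nose: lying flat inside the bay, nose towards the label, heel up against the stop at the robot's end, so that all four clamps make a neat row. Set them down rather than dropping them, and leave the round-nosed clamp and the other things on the bench where they are.

Things in the scene. Friction and masses are not known exactly. Their poses are not given: they have to be found in the camera images.
- clamp_fork: black steel strap clamp, 120 long (its x, nose at +x, square heel at -x) x 32 wide (y) x 28 high mm, about 0.5 kg, with forked nose: two 9 mm prongs with a 14 mm gap between, which takes the last 36 mm of its length; the shank has straight sides and a 14 mm bolt slot through it; lying on the magnetic chuck. Origin: under the middle of its length and width; z up.
- clamp_fork_nose (a point): end of the nose of that clamp, on its centre line at mid height, 60 mm along x from its origin
- clamp_tongue: black steel strap clamp, 110 long (its x, nose at +x, square heel at -x) x 32 wide (y) x 28 high mm, about 0.5 kg, with nose narrowed to one 14 mm tongue on the centre line, which takes the last 36 mm of its length; the shank has straight sides and a 14 mm bolt slot through it; lying on the bench between chuck and rack. Origin: under the middle of its length and width; z up.
- clamp_tongue_nose (a point): end of the nose of that clamp, on its centre line at mid height, 55 mm along x from its origin
- clamp_offset: black steel strap clamp, 100 long (its x, nose at +x, square heel at -x) x 32 wide (y) x 28 high mm, about 0.5 kg, with nose narrowed to one 14 mm tongue flush with its +y side, which takes the last 36 mm of its length; the shank has straight sides and a 14 mm bolt slot through it; lying misplaced in the forked clamp's bay. Origin: under the middle of its length and width; z up.
- clamp_offset_nose (a point): end of the nose of that clamp, on its centre line at mid height, 50 mm along x from its origin
- clamp_round: black steel strap clamp, 100 long (its x, nose at +x, square heel at -x) x 32 wide (y) x 28 high mm, about 0.5 kg, with half-round nose, 16 mm radius, which takes the last 36 mm of its length; the shank has straight sides and a 14 mm bolt slot through it; already at home in its own bay. Origin: under the middle of its length and width; z up.
- clamp_round_nose (a point): end of the nose of that clamp, on its centre line at mid height, 50 mm along x from its origin
- label_fork: label of the forked clamp's bay. Origin: on that bay's floor, mid-width, at the foot of its heel stop; x runs along the bay from the stop towards the nose end. White plate 60 x 56 mm beyond the bay (x = 134 to 194 mm, top 10 mm above the bay floor) with the full-size black outline of the nose that belongs there.
- label_tongue: label of the centre-tongued clamp's bay. Origin: on that bay's floor, mid-width, at the foot of its heel stop; x runs along the bay from the stop towards the nose end. White plate 60 x 56 mm beyond the bay (x = 134 to 194 mm, top 10 mm above the bay floor) with the full-size black outline of the nose that belongs there.
- label_offset: label of the offset-tongued clamp's bay. Origin: on that bay's floor, mid-width, at the foot of its heel stop; x runs along the bay from the stop towards the nose end. White plate 60 x 56 mm beyond the bay (x = 134 to 194 mm, top 10 mm above the bay floor) with the full-size black outline of the nose that belongs there.
- label_round: label of the round-nosed clamp's bay. Origin: on that bay's floor, mid-width, at the foot of its heel stop; x runs along the bay from the stop towards the nose end. White plate 60 x 56 mm beyond the bay (x = 134 to 194 mm, top 10 mm above the bay floor) with the full-size black outline of the nose that belongs there.
- rack: fixed low wooden rack, 210 (x) x 300 (y) mm. Four bays side by side at y = -108, -36, 36, 108 mm: recesses 130 long (x) x 46 wide mm, floor 8 mm over the bench, between 26 mm wide lands 16 mm high. Heel stop: a wall 8 mm thick, 24 mm high along its -x edge; bays start at x = -97 mm. Origin: centre of its underside.
- chuck: fixed magnetic chuck (switched off), 240 (x) x 220 (y) x 50 mm high, dark red sides and a pale top with a black grid. Origin: centre of its underside.
- step_block: bystander: loose stepped steel block, 60 (x) x 32 (y) mm, rising along x in four steps to 40 mm, standing on the chuck beside the forked clamp. Origin: centre of its underside.
- step_block2: bystander: the same stepped block, on the bench in front of the rack
- nut: bystander: flanged hexagon nut, 42 mm across, 34 mm high, on the bench behind the heel of the centre-tongued clamp. Origin: centre of its underside.
- electrode: bystander: upright copper electrode, 48 mm diameter, 110 mm high, beyond the rack. Origin: centre of its underside.
- square: bystander: small steel square lying flat near the robot, 100 mm long stock (y), 12 mm high, with a 55 mm blade towards +x. Origin: on its underside, 13 mm +x of the inner side of the stock.
- stand: bystander: indicator stand, base 55 x 60 x 50 mm, post and brass clamp up to 205 mm high, the indicator on a short arm towards +x. Origin: centre of its underside.
Not all that is in view belongs to the job. Leave any turquoise look-alike of the clamp_fork alone. What is shaped like the clamp_tongue but red is not meant.

How it is judged (in metres and radians):
At the end, for the whole second after the job is handed in: Each of the four clamps lies at rest, flat on the floor of the bay of its own label (within 3 mm of height and 0.05 rad of level), between the lands (within 10 mm of the bay's centre line, nose within 14 mm), nose towards the label, with its heel no more than 12 mm from the heel stop (x of clamp_fork in the frame of label_fork between 0.056 and 0.072 m and y of clamp_fork in the frame of label_fork between -0.01 and 0.01 m and z of clamp_fork in the frame of label_fork between -0.003 and 0.003 m and x of clamp_fork_nose in the frame of label_fork above 0.114 m and y of clamp_fork_nose in the frame of label_fork between -0.014 and 0.014 m and angle between each of clamp_fork, clamp_tongue, clamp_offset, clamp_round's own z axis and vertical below 0.05 rad and linear speed of each of clamp_fork, clamp_tongue, clamp_offset, clamp_round below 0.02 m/s and x of clamp_tongue in the frame of label_tongue between 0.051 and 0.067 m and y of clamp_tongue in the frame of label_tongue between -0.01 and 0.01 m and z of clamp_tongue in the frame of label_tongue between -0.003 and 0.003 m and x of clamp_tongue_nose in the frame of label_tongue above 0.104 m and y of clamp_tongue_nose in the frame of label_tongue between -0.014 and 0.014 m and x of clamp_offset in the frame of label_offset between 0.046 and 0.062 m and y of clamp_offset in the frame of label_offset between -0.01 and 0.01 m and z of clamp_offset in the frame of label_offset between -0.003 and 0.003 m and x of clamp_offset_nose in the frame of label_offset above 0.094 m and y of clamp_offset_nose in the frame of label_offset between -0.014 and 0.014 m and x of clamp_round in the frame of label_round between 0.046 and 0.062 m and y of clamp_round in the frame of label_round between -0.01 and 0.01 m and z of clamp_round in the frame of label_round between -0.003 and 0.003 m and x of clamp_round_nose in the frame of label_round above 0.094 m and y of clamp_round_nose in the frame of label_round between -0.014 and 0.014 m); the robot touches nothing.
It fails at once if a bystander (step blocks, nut, electrode, square, indicator stand) is shifted by more than 25 mm or knocked over (distance of any of step_block, step_block2, nut, electrode, square, stand from where it was at the start of the episode above 0.025 m or angle between any of step_block, step_block2, nut, electrode, square, stand's own z axis and vertical above 0.35 rad).
It fails at once if the round-nosed clamp is moved by more than 15 mm (distance of clamp_round from where it was at the start of the episode above 0.015 m).
It fails at once if a clamp is dropped: it falls free of the fingers from more than about 20 mm ((contact force between clamp_fork and the fingers below 0.01 N and z of clamp_fork in the frame of label_fork above 0.008 m and linear speed of clamp_fork above 0.35 m/s) or (contact force between clamp_tongue and the fingers below 0.01 N and z of clamp_tongue in the frame of label_tongue above 0.008 m and linear speed of clamp_tongue above 0.35 m/s) or (contact force between clamp_offset and the fingers below 0.01 N and z of clamp_offset in the frame of label_offset above 0.008 m and linear speed of clamp_offset above 0.35 m/s)).
It also fails if it takes over 72 s, if anything falls off the work surface, if the arm or the gripper's body presses on something with over 40 N, if the wrist force passes 120 N, or if a joint passes its speed limit or range.

## Working session

There is one attempt and no reset: what is moved stays moved. The work goes in short steps, Python scripts to look and compute and a tool call to move; the robot and the scene stay as the last step left them, time stands still between calls to the robot, and variables do not carry over. Pictures are saved under pics/ and viewed, about 8 in all and at most 12, crops included, and the job is handed in when it is done.

Besides the shell and the picture viewer there is one more tool, called as name(argument=value, ...) on one line, values as JSON. play_rows: Moves the arm, as the interface text tells. Its arguments: {"type":"object","properties":{"targets":{"type":"array"},"fingers":{"type":"number"},"squeeze":{"type":"number"}},"required":["targets"]}

```bash
ls; mkdir -p pics; python3 - <<'E'
from station import env, eyes
import cv2, numpy as np
s=env.read_state(); print({k:np.round(v,3).tolist() for k,v in s.items()})
for n in("top","side"):
    f=eyes.grab_frame(n); im=cv2.cvtColor(f["image"],cv2.COLOR_RGB2BGR)
    cv2.imwrite(f"pics/{n}0.png",cv2.resize(im,(800,600),interpolation=cv2.INTER_CUBIC))
    print(n,np.round(f["view"],3).tolist(),f["camera_matrix"].tolist())
    for t in["clamp_fork","clamp_tongue","clamp_offset","clamp_round","label_fork","label_tongue","label_offset","label_round","clamp_fork_nose","clamp_tongue_nose","clamp_offset_nose","clamp_round_nose"]:
        print(t,[(np.round(d["at"]).tolist(),round(d["score"],2)) for d in eyes.mark_of(n,t)][:4],)
E
```

```text
pics
{'clock': 0.0, 'joint_positions': [-1.374, 0.308, 1.508, -0.0, 1.328, -0.074], 'qvel': [0.001, 0.001, -0.001, -0.001, 0.0, -0.001], 'joint_torque': [0.0, -45.756, -25.192, -0.0, 0.013, -0.0], 'tool_pos': [153.095, -553.495, 230.393], 'ee_rot': [0.095, -0.095, 0.701, -0.7], 'force': [-0.023, 1.633, 0.238], 'ft_torque': [0.061, -0.02, 0.059], 'grip_width': 85.663}
top [[0.009, -1.0, 0.03, -19.133], [-0.996, -0.012, -0.092, 590.214], [0.092, -0.029, -0.995, 946.246], [0.0, 0.0, 0.0, 1.0]] [[407.42794619576796, 0.0, 254.67946193280872], [0.0, 407.42794619576796, 194.28171365857605], [0.0, 0.0, 1.0]]
clamp_fork [([273.0, 170.0], 0.82), ([354.0, 210.0], 0.74), ([263.0, 217.0], 0.74)]
clamp_tongue [([227.0, 298.0], 0.95), ([268.0, 241.0], 0.62)]
clamp_offset [([170.0, 205.0], 0.83)]
clamp_round [([142.0, 212.0], 0.66)]
label_fork []
label_tongue []
label_offset []
label_round [([158.0, 285.0], 0.29)]
clamp_fork_nose [([355.0, 187.0], 0.69), ([250.0, 172.0], 0.65)]
clamp_tongue_nose [([246.0, 287.0], 0.96), ([264.0, 218.0], 0.79), ([280.0, 272.0], 0.62), ([159.0, 283.0], 0.51)]
clamp_of
[... 279 characters left out ...]
.0, 380.89248896575504, 193.46132482005441], [0.0, 0.0, 1.0]]
clamp_fork [([310.0, 162.0], 0.84), ([247.0, 200.0], 0.62), ([176.0, 217.0], 0.43)]
clamp_tongue [([302.0, 218.0], 0.78), ([317.0, 154.0], 0.59), ([337.0, 222.0], 0.19)]
clamp_offset [([220.0, 260.0], 0.67)]
clamp_round [([208.0, 284.0], 0.69), ([184.0, 273.0], 0.37)]
label_fork [([384.0, 191.0], 0.63)]
label_tongue []
label_offset [([185.0, 272.0], 0.65), ([174.0, 216.0], 0.54)]
label_round []
clamp_fork_nose [([232.0, 201.0], 0.91), ([288.0, 158.0], 0.75), ([296.0, 302.0], 0.31)]
clamp_tongue_nose [([279.0, 212.0], 0.94)]
clamp_offset_nose [([201.0, 246.0], 0.85)]
clamp_round_nose [([186.0, 272.0], 0.77), ([301.0, 219.0], 0.23)]
```

View pics/top0.png

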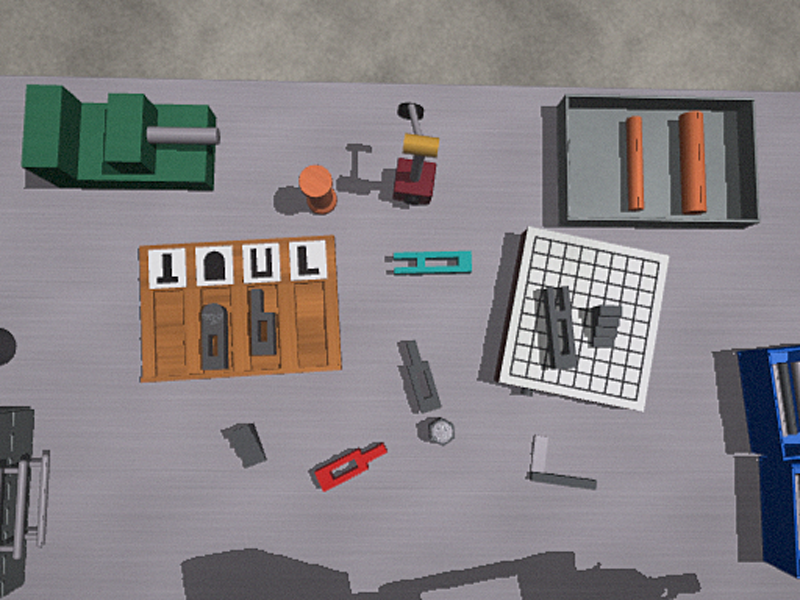

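View pics/side0.png

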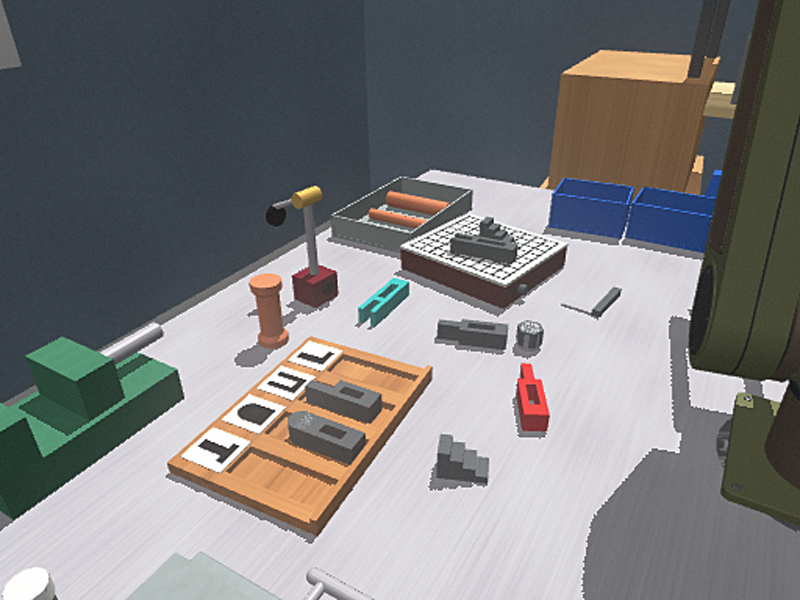

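The top view shows four labels, left to right: tongue (167,266), round (214,265), fork (261,262) and offset L (307,260). The round clamp lies in bay 2 and the offset clamp in the fork bay at (262,325).

Candidates:
- **Fork:** the black one on the chuck at (557,325), with its prongs up at (550,292). The one at (430,262) is turquoise, so it is the look-alike.
- **Tongue:** the black one at (418,377), with its nose at (407,345). The one at (348,467) is red, so it is not meant.

Next I measure with depth and make one crop to confirm.

```bash
cat > h.py <<'E'
from station import env, eyes
import cv2, numpy as np
from scipy.spatial.transform import Rotation as R
def cloud(f):
    K=f["camera_matrix"];V=np.asarray(f["view"]);z=f["range_z"].astype(float)
    v,u=np.mgrid[:384,:512]
    c=np.stack([(u-K[0,2])/K[0,0]*z,(v-K[1,2])/K[1,1]*z,z],-1)
    w=(c-V[:3,3])@V[:3,:3]; w[z<=0]=np.nan
    return w
def rect(p):
    (c,s,a)=cv2.minAreaRect(p.astype(np.float32)); return np.round(c,1),np.round(s,1),round(a,1)
def pose():
    s=env.read_state(); q=s["ee_rot"]; return np.array(s["tool_pos"]),R.from_quat([q[1],q[2],q[3],q[0]]),s
def rel(pos,yaw):
    """row from the measured pose to TCP pos (mm), tool down, jaw axis (z) along world direction yaw (deg) or its opposite"""
    p,r,_=pose(); best=None
    for k in(0,180):
        a=np.radians(yaw+k); z=np.array([np.cos(a),np.sin(a),0]); y=np.array([0,0,-1.]); x=np.cross(y,z)
        d=r.inv()*R.from_matrix(np.stack([x,y,z],1)); v=d.as_rotvec(degrees=True)
        if best is None or np.linalg.norm(v)<np.linalg.norm(best): best=v
    return np.round(r.inv().apply(np.array(pos)-p)/1000,4).tolist()+np.round(best,2).tolist()
E
python3 - <<'E'
from h import *
f=eyes.grab_frame("top"); w=cloud(f); z=w[...,2]
im=cv2.cvtColor(f["image"],cv2.COLOR_RGB2BGR)
cv2.imwrite("pics/crop1.png",cv2.resize(im[140:310,80:440],(792,374),interpolation=cv2.INTER_CUBIC))
p,r,_=pose(); print(np.round(r.as_matrix(),3).tolist())
for t in["rack","clamp_fork","clamp_tongue","clamp_offset","clamp_round","step_block","step_block2","nut","electrode","chuck","stand"]:
    for d in eyes.silhouettes("top",t)[:3]:
        m=d["mask"]&np.isfinite(z); q=w[m]
        if len(q)<10: continue
        top=np.percentile(q[:,2],90); k=q[np.abs(q[:,2]-np.median(q[:,2]))<6]
        h=np.percentile(q[:,2],[5,50,95]).round(1)
        print(t,np.round(d["at"]),round(d["score"],2),"z",h,rect(q[:,:2]),rect(k[:,:2]))
# white label plates
g=f["image"].astype(int); wm=(g.min(-1)>190)&(np.abs(z-18)<8)
n,l,s,c=cv2.connectedComponentsWithStats(wm.astype(np.uint8))
for i in range(1,n):
    if s[i,4]>100: print("white",c[i],s[i,4],rect(w[l==i][:,:2]),np.nanmedian(z[l==i]))
E
```

```text
[[-0.964, 0.0, 0.267], [-0.267, -0.0, -0.964], [-0.0, -1.0, 0.0]]
rack [152. 207.] 0.97 z [ 5.9 14.3 22.2] (array([583.7, 231.3]), array([212.7, 301.8]), 3.9) (array([584.3, 231.3]), array([207.8, 301.1]), 4.1)
rack [107. 172.] 0.61 z [14.4 17.5 20.5] (array([641.4, 343.3]), array([61.9, 57.1]), 2.8) (array([641.4, 343.3]), array([61.9, 57.1]), 2.8)
rack [267. 245.] 0.24 z [ 4.5 27.5 30.8] (array([482.4, -49.7]), array([108.1,  36.1]), 17.6) (array([481.8, -47.7]), array([108.1,  31.9]), 17.6)
clamp_fork [278. 166.] 0.64 z [ 1.6 27.1 30.2] (array([661., -65.]), array([ 42.6, 114.3]), 1.5) (array([655.9, -65.1]), array([ 32.4, 114.1]), 1.0)
clamp_fork [358. 208.] 0.58 z [52.5 76.8 80.2] (array([ 554.9, -254.6]), array([119.4,  43.9]), 5.1) (array([ 554.5, -249.6]), array([119.4,  33.4]), 5.0)
clamp_fork [154. 203.] 0.49 z [ 5.6 14.3 22.4] (array([584.4, 234.5]), array([217.1, 310.7]), 4.0) (array([584.5, 231.3]), array([208.1, 301.3]), 4.3)
clamp_tongue [222. 297.] 0.62 z [ 1.8 27.7 30.9] (array([345.5,  56.2]), array([ 37.1, 115.4]), 28.5) (array([348.2,  54.7]), array([ 32.3, 110. ]
[... 2127 characters left out ...]
05.] 0.21 z [ 5.9 14.3 22.1] (array([583.1, 231.2]), array([210.8, 301. ]), 4.2) (array([584.5, 231.3]), array([208.1, 301. ]), 4.2)
stand [266. 107.] 0.64 z [ 32.1  52.7 202.4] (array([808.1, -36.5]), array([ 61.3, 123.8]), 87.5) (array([782.7, -35.4]), array([59.6, 55.1]), 82.2)
white [197.55297158 165.55555556] 387 (array([658. , 127.7]), array([59.1, 54.8]), 4.0) 17.50319619756107
white [166.76056338 167.47887324] 355 (array([653.1, 199.7]), array([58.7, 55.1]), 4.4) 17.269913436718905
white [106.54   170.6925] 400 (array([642.3, 343.3]), array([59. , 56.9]), 4.0) 17.168688329385432
white [136.95608108 169.22635135] 296 (array([647.5, 271.7]), array([59. , 55.8]), 3.4) 17.383061102383138
```

View pics/crop1.png

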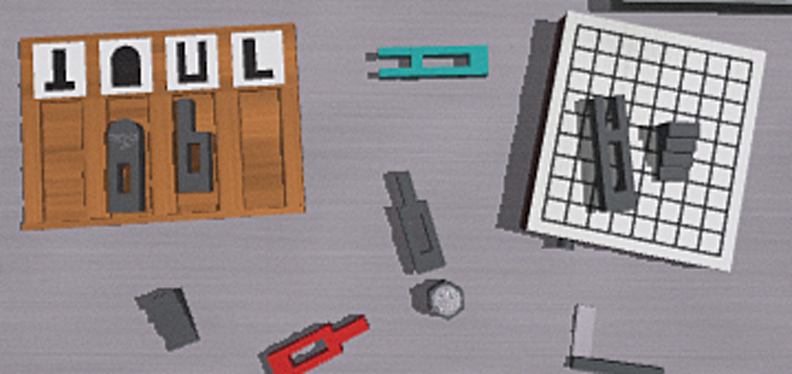

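The crop confirms the picks. The fork is the black clamp on the chuck, with its prongs at (604,105) in the crop. The tongue is the black clamp at (413,222). The labels read T, round, U and L, and all the sizes match what was given. Now I'll plan the full chain of moves.

```bash
cat > plan.py <<'E'
from h import *
def chain(wps):
    """wps: list of (x,y,z,clampyaw deg); prints rows relative to the previous waypoint, first from measured pose"""
    p,r,_=pose()
    for x,y,z,th in wps:
        t=np.radians(th); M=np.array([[-np.cos(t),0,np.sin(t)],[-np.sin(t),0,-np.cos(t)],[0,-1,0]])
        q=np.array([x,y,z]); g=R.from_matrix(M); d=q-p
        print((x,y,z,th),np.round(r.inv().apply(d)/1000,4).tolist(),np.round((r.inv()*g).as_rotvec(degrees=True),2).tolist(),"rows",round(np.linalg.norm(d)/41.7,1))
        p,r=q,g
E
python3 - <<'E'
from plan import *
chain([(478,-48.9,90,17.4),(478,-48.9,10,17.4),(478,-48.9,80,17.4),(534.3,335.7,80,4.15),(534.3,335.7,18.5,4.15),(534.3,335.7,80,4.15),
(555.2,192.1,80,2.6),(555.2,192.1,18,2.6),(555.2,192.1,80,2.6),(544,119.8,80,4.15),(544,119.8,18.5,4.15),(544,119.8,130,4.15),
(549.5,-250,130,5),(549.5,-250,60,5),(549.5,-250,130,5),(548.7,192.4,80,4.15),(548.7,192.4,18.5,4.15)])
E
```

```text
(478, -48.9, 90, 17.4) [-0.4477, 0.1413, -0.4005] [-0.0, -1.94, 0.0] rows 14.8
(478, -48.9, 10, 17.4) [0.0, 0.08, 0.0] [0.0, 0.0, 0.0] rows 1.9
(478, -48.9, 80, 17.4) [0.0, -0.07, -0.0] [0.0, 0.0, 0.0] rows 1.7
(534.3, 335.7, 80, 4.15) [-0.1687, -0.0, -0.3502] [0.0, 13.25, 0.0] rows 9.3
(534.3, 335.7, 18.5, 4.15) [0.0, 0.0615, -0.0] [0.0, 0.0, 0.0] rows 1.5
(534.3, 335.7, 80, 4.15) [0.0, -0.0615, 0.0] [0.0, 0.0, 0.0] rows 1.5
(555.2, 192.1, 80, 2.6) [-0.0105, -0.0, 0.1447] [0.0, 1.55, 0.0] rows 3.5
(555.2, 192.1, 18, 2.6) [0.0, 0.062, -0.0] [0.0, 0.0, 0.0] rows 1.5
(555.2, 192.1, 80, 2.6) [0.0, -0.062, 0.0] [0.0, 0.0, 0.0] rows 1.5
(544, 119.8, 80, 4.15) [0.0145, -0.0, 0.0717] [0.0, -1.55, 0.0] rows 1.8
(544, 119.8, 18.5, 4.15) [0.0, 0.0615, -0.0] [0.0, 0.0, 0.0] rows 1.5
(544, 119.8, 130, 4.15) [0.0, -0.1115, 0.0] [0.0, 0.0, 0.0] rows 2.7
(549.5, -250, 130, 5) [0.0213, -0.0, 0.3692] [0.0, -0.85, 0.0] rows 8.9
(549.5, -250, 60, 5) [0.0, 0.07, -0.0] [0.0, 0.0, 0.0] rows 1.7
(549.5, -250, 130, 5) [0.0, -0.07, 0.0] [0.0, 0.0, 0.0] rows 1.7
(548.7, 192.4, 80, 4.15) [-0.0378, 0.05, -0.4408] [0.0, 0.85, 0.0] rows 10.7
(548.7, 192.4, 18.5, 4.15) [0.0, 0.0615, -0.0] [0.0, 0.0, 0.0] rows 1.5
```

play_rows(targets=[[[-0.03,0.01,-0.027,0,0,0],[-0.06,0.02,-0.054,0,0,0],[-0.09,0.03,-0.08,0,0,0],[-0.12,0.04,-0.107,0,0,0],[-0.15,0.05,-0.134,0,0,0],[-0.18,0.055,-0.161,0,0,0],[-0.205,0.06,-0.183,0,0,0],[-0.23,0.065,-0.206,0,0,0]]], fingers=0.25, squeeze=80)

```text
clock: 2.57
tool_pos: [320.7, -292.8, 166.2]
ee_rot: [-0.095, 0.095, -0.701, 0.701]
force: [0.5, -0.8, 0.4]
grip_width: 53.6
```

play_rows(targets=[[[-0.03,0.01,-0.027,0,0,0],[-0.06,0.02,-0.054,0,-1,0],[-0.09,0.03,-0.08,0,-1.5,0],[-0.12,0.04,-0.107,0,-1.94,0],[-0.15,0.05,-0.134,0,-1.94,0],[-0.18,0.06,-0.161,0,-1.94,0],[-0.205,0.07,-0.183,0,-1.94,0],[-0.2177,0.0763,-0.1945,0,-1.94,0]]])

```text
clock: 3.23
tool_pos: [480.2, -45.7, 89.5]
ee_rot: [0.108, -0.107, 0.699, -0.699]
force: [0.2, -0.2, 0.1]
grip_width: 53.1
```

```bash
python3 - <<'E'
from plan import *
f=eyes.grab_frame("wrist"); cv2.imwrite("pics/w1.png",cv2.cvtColor(f["image"],cv2.COLOR_RGB2BGR))
w=cloud(f)
for d in eyes.silhouettes("wrist","clamp_tongue")[:3]:
    q=w[d["mask"]]; q=q[np.isfinite(q[:,2])]; k=q[np.abs(q[:,2]-28)<5]; print(d["score"],len(q),np.nanmedian(q[:,2]),rect(k[:,:2]) if len(k)>10 else 0)
print(pose()[0],pose()[2]["grip_width"])
chain([(478,-48.9,90,17.4),(478,-48.9,10,17.4)])
E
```

```text
0.75 1450 22.445763626464228 (array([343.2,  93.8]), array([19.8, 46.5]), 56.0)
0.74 4216 28.77215695547789 (array([481.8, -49.3]), array([110.5,  31.9]), 16.7)
[479.35081984 -46.42473505  89.16464912] 53.38878210267955
(478, -48.9, 90, 17.4) [0.002, -0.0008, 0.0019] [0.04, 0.24, 0.0] rows 0.1
(478, -48.9, 10, 17.4) [0.0, 0.08, 0.0] [0.0, 0.0, 0.0] rows 1.9
```

play_rows(targets=[[[0.002,0.015,0.0019,0,0,0],[0.002,0.03,0.0019,0,0,0],[0.002,0.043,0.0019,0,0,0],[0.002,0.055,0.0019,0,0,0],[0.002,0.065,0.0019,0,0,0],[0.002,0.073,0.0019,0,0,0],[0.002,0.079,0.0019,0,0,0],[0.002,0.079,0.0019,0,0,0]]])

```text
clock: 4.0
tool_pos: [475.9, -51.7, 10.3]
ee_rot: [0.106, -0.107, 0.699, -0.699]
force: [-0.1, -0.1, -0.4]
grip_width: 53.2
```

play_rows(targets=[[[0,0,0,0,0,0],[0,0,0,0,0,0],[0,0,0,0,0,0],[0,0,0,0,0,0],[0,0,0,0,0,0],[0,0,0,0,0,0]]], fingers=-1, squeeze=80)

```text
clock: 4.5
tool_pos: [476.9, -51.5, 11.8]
ee_rot: [-0.107, 0.107, -0.699, 0.699]
force: [-0.5, -0.4, 7.4]
grip_width: 30.3
```

play_rows(targets=[[[0,-0.005,0,0,0,0],[0,-0.012,0,0,0,0],[0,-0.022,0,0,0,0],[0,-0.034,0,0,0,0],[0,-0.046,0,0,0,0],[0,-0.058,0,0,0,0],[0,-0.068,0,0,0,0],[0,-0.07,0,0,0,0]]])

```text
clock: 5.17
tool_pos: [477.6, -51.3, 82.7]
ee_rot: [-0.108, 0.106, -0.699, 0.699]
force: [-0.2, -0.4, -6.0]
grip_width: 30.0
```

```bash
python3 - <<'E'
from plan import *
f=eyes.grab_frame("side"); im=cv2.cvtColor(f["image"],cv2.COLOR_RGB2BGR)
cv2.imwrite("pics/s1.png",cv2.resize(im[80:320,170:420],(750,720))[:600])
s=pose()[2];print(pose()[0],s["grip_width"],s["force"])
f=eyes.grab_frame("wrist"); w=cloud(f)
for d in eyes.silhouettes("wrist","clamp_tongue")[:3]:
    q=w[d["mask"]]; q=q[np.isfinite(q[:,2])]; k=q[np.abs(q[:,2]-np.median(q[:,2]))<8]; A=np.c_[k[:,:2]-k[:,:2].mean(0),np.ones(len(k))]; print(d["score"],len(q),np.linalg.lstsq(A,k[:,2],rcond=None)[0],rect(k[:,:2]))
chain([(534.3,335.7,80,4.15),(534.3,335.7,18.5,4.15)])
E
```

```text
[477.43070338 -51.32551575  82.27035643] 29.892497728836823 [-1.16875163 -0.73511405 -3.82170982]
0.66 9061 [5.11950182e-03 7.99321003e-04 9.90871818e+01] (array([484.4, -49. ]), array([106.2,  32. ]), 17.4)
0.57 3092 [-5.99139889e-02 -6.73373752e-03  2.66651030e+01] (array([340.6,  70.1]), array([32.4, 75.6]), 28.0)
(534.3, 335.7, 80, 4.15) [-0.171, 0.001, -0.3518] [0.0, 13.25, 0.0] rows 9.4
(534.3, 335.7, 18.5, 4.15) [0.0, 0.0615, -0.0] [0.0, 0.0, 0.0] rows 1.5
```

View pics/s1.png

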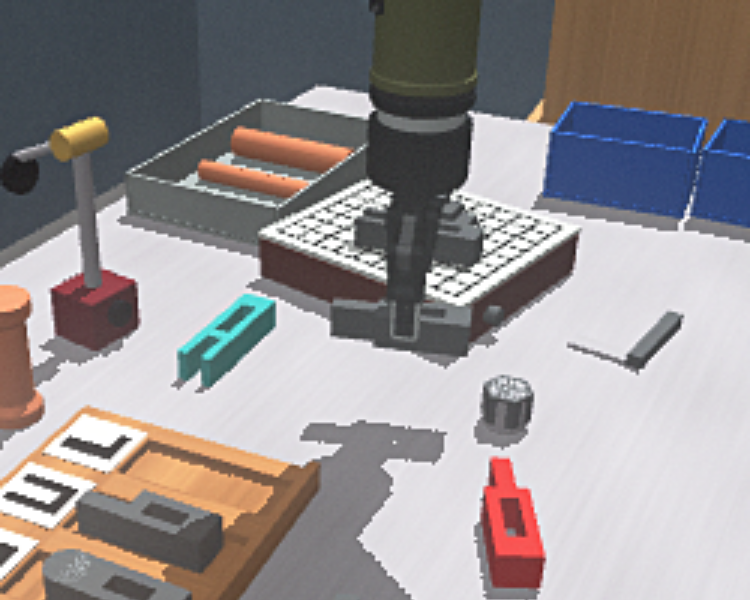

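play_rows(targets=[[[-0.006,0,-0.013,0,0,0],[-0.018,0,-0.036,0,0,0],[-0.031,0,-0.064,0,0,0],[-0.045,0,-0.092,0,0,0],[-0.059,0,-0.12,0,0,0],[-0.072,0,-0.148,0,0,0],[-0.0855,0,-0.176,0,0,0]]])

```text
clock: 5.9
tool_pos: [504.6, 143.5, 79.9]
ee_rot: [-0.106, 0.108, -0.699, 0.699]
force: [0.5, 0.5, -5.6]
grip_width: 30.0
```

play_rows(targets=[[[-0.014,0,-0.028,0,2,0],[-0.027,0,-0.056,0,5,0],[-0.041,0,-0.084,0,8,0],[-0.054,0,-0.112,0,11,0],[-0.067,0,-0.14,0,13,0],[-0.079,0,-0.163,0,13.25,0],[-0.0855,0,-0.1758,0,13.25,0],[-0.0855,0,-0.1758,0,13.25,0]]])

```text
clock: 6.57
tool_pos: [535.0, 338.8, 79.8]
ee_rot: [0.027, -0.027, 0.707, -0.706]
force: [-0.3, 0.3, -4.8]
grip_width: 30.4
```

```bash
python3 - <<'E'
from plan import *
print(pose()[0],pose()[2]["grip_width"])
f=eyes.grab_frame("wrist"); w=cloud(f)
cv2.imwrite("pics/w2.png",cv2.cvtColor(f["image"],cv2.COLOR_RGB2BGR))
for d in eyes.silhouettes("wrist","clamp_tongue")[:1]:
    q=w[d["mask"]]; q=q[np.isfinite(q[:,2])]; k=q[np.abs(q[:,2]-np.median(q[:,2]))<8]; print(d["score"],len(q),np.median(k[:,2]),rect(k[:,:2]))
chain([(534.3,335.7,80,4.15),(534.3,335.7,18.5,4.15)])
E
```

```text
[534.99203725 338.84718554  79.80813988] 30.350460803313062
0.58 9295 96.8333599759086 (array([542.5, 339.4]), array([105.8,  32.1]), 4.2)
(534.3, 335.7, 80, 4.15) [-0.0008, -0.0003, -0.0007] [-0.11, 0.09, 0.15] rows 0.0
(534.3, 335.7, 18.5, 4.15) [0.0, 0.0615, -0.0] [0.0, 0.0, 0.0] rows 1.5
```

View pics/w2.png

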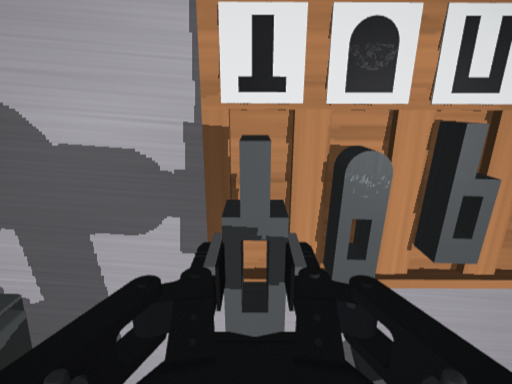

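The wrist view shows the tongue clamp held straight over the T bay, nose towards the label, at about (255,250). Lowering it now.

play_rows(targets=[[[-0.0008,0.012,-0.0007,0,0,0],[-0.0008,0.024,-0.0007,0,0,0],[-0.0008,0.035,-0.0007,0,0,0],[-0.0008,0.044,-0.0007,0,0,0],[-0.0008,0.051,-0.0007,0,0,0],[-0.0008,0.055,-0.0007,0,0,0],[-0.0008,0.058,-0.0007,0,0,0],[-0.0008,0.0595,-0.0007,0,0,0]]])

```text
clock: 7.33
tool_pos: [535.4, 336.2, 21.0]
ee_rot: [-0.025, 0.026, -0.707, 0.707]
force: [1.2, -0.1, -4.9]
grip_width: 30.0
```

play_rows(targets=[[[0,0.0005,0,0,0,0],[0,0.001,0,0,0,0],[0,0.001,0,0,0,0],[0,0.001,0,0,0,0]]])

```text
clock: 7.67
tool_pos: [535.7, 336.6, 21.0]
ee_rot: [0.026, -0.025, 0.707, -0.706]
force: [-0.5, 0.0, -4.4]
grip_width: 30.3
```

play_rows(targets=[[[0,0.0007,0,0,0,0],[0,0.0014,0,0,0,0],[0,0.0014,0,0,0,0]]])

```text
clock: 7.92
tool_pos: [535.6, 336.5, 19.9]
ee_rot: [0.026, -0.025, 0.707, -0.706]
force: [-1.4, -0.2, 0.3]
grip_width: 30.2
```

play_rows(targets=[[[0,0.0005,0,0,0,0],[0,0.001,0,0,0,0],[0,0.001,0,0,0,0]]])

```text
clock: 8.17
tool_pos: [535.7, 336.5, 19.8]
ee_rot: [0.026, -0.025, 0.707, -0.706]
force: [-2.3, -1.0, 8.3]
grip_width: 29.8
```

play_rows(targets=[[[0,0,0,0,0,0],[0,0,0,0,0,0],[0,0,0,0,0,0],[0,-0.003,0,0,0,0],[0,-0.012,0,0,0,0],[0,-0.028,0,0,0,0],[0,-0.046,0,0,0,0],[0,-0.064,0,0,0,0]]], fingers=0.25)

```text
clock: 8.83
tool_pos: [535.3, 336.3, 83.1]
ee_rot: [-0.025, 0.026, -0.707, 0.707]
force: [-0.2, 0.8, 0.4]
grip_width: 53.3
```

play_rows(targets=[[[-0.001,0,0.02,0,0,0],[-0.004,0,0.048,0,1.55,0],[-0.006,0,0.078,0,1.55,0],[-0.008,0,0.105,0,1.55,0],[-0.01,0,0.128,0,1.55,0],[-0.0105,0,0.1447,0,1.55,0],[-0.0105,0,0.1447,0,1.55,0],[-0.0105,0,0.1447,0,1.55,0]]])

```text
clock: 9.5
tool_pos: [556.8, 192.1, 82.8]
ee_rot: [0.016, -0.015, 0.707, -0.707]
force: [0.2, -0.2, -0.6]
grip_width: 53.5
```

```bash
cat >> plan.py <<'E'
def look(cam,things,hw=8,zmin=15):
    f=eyes.grab_frame(cam); w=cloud(f)
    for t in things:
        for d in eyes.silhouettes(cam,t)[:2]:
            q=w[d["mask"]]; q=q[np.isfinite(q[:,2])&(q[:,2]>zmin)]
            if len(q)<20: continue
            k=q[np.abs(q[:,2]-np.median(q[:,2]))<hw]; print(t,round(d["score"],2),len(k),"z",np.median(k[:,2]).round(1),rect(k[:,:2]))
    return f
E
python3 - <<'E'
from plan import *
look("wrist",["clamp_offset"]); look("top",["clamp_tongue"])
s=pose()[2]; print(s["tool_pos"],s["grip_width"])
chain([(555.2,192.1,80,2.6),(555.2,192.1,18.5,2.6)])
E
```

```text
clamp_offset 0.91 4081 z 36.9 (array([560.7, 191.3]), array([100.1,  32.1]), 2.6)
clamp_tongue 0.92 461 z 28.1 (array([348.2,  54.6]), array([ 31.9, 109.7]), 27.8)
clamp_tongue 0.69 209 z 35.6 (array([506.2, 335.7]), array([40.2, 33.5]), 6.1)
[556.34974838 193.79242445  82.32430154] 53.18169587862985
(555.2, 192.1, 80, 2.6) [0.0012, 0.0023, 0.0016] [0.02, 0.06, -0.02] rows 0.1
(555.2, 192.1, 18.5, 2.6) [0.0, 0.0615, -0.0] [0.0, 0.0, 0.0] rows 1.5
```

play_rows(targets=[[[0.0012,0.012,0.0018,0,0,0],[0.0012,0.025,0.0018,0,0,0],[0.0012,0.037,0.0018,0,0,0],[0.0012,0.048,0.0018,0,0,0],[0.0012,0.056,0.0018,0,0,0],[0.0012,0.061,0.0018,0,0,0],[0.0012,0.0635,0.0018,0,0,0],[0.0012,0.0635,0.0018,0,0,0]]])

```text
clock: 10.37
tool_pos: [554.9, 191.1, 18.1]
ee_rot: [-0.016, 0.016, -0.707, 0.707]
force: [-0.6, -0.8, 0.2]
grip_width: 53.4
```

play_rows(targets=[[[0,0,0,0,0,0],[0,0,0,0,0,0],[0,0,0,0,0,0],[0,0,0,0,0,0],[0,0,0,0,0,0],[0,0,0,0,0,0]]], fingers=-1, squeeze=80)

```text
clock: 10.87
tool_pos: [555.7, 191.0, 19.5]
ee_rot: [0.016, -0.016, 0.707, -0.707]
force: [-1.3, -0.2, 6.3]
grip_width: 30.2
```

play_rows(targets=[[[0,-0.004,0,0,0,0],[0,-0.01,0,0,0,0],[0,-0.02,0,0,0,0],[0,-0.03,0,0,0,0],[0,-0.04,0,0,0,0],[0,-0.05,0,0,0,0],[0,-0.05,0,0,0,0],[0,-0.05,0,0,0,0]]])

```text
clock: 11.53
tool_pos: [556.1, 191.1, 69.9]
ee_rot: [0.017, -0.015, 0.707, -0.707]
force: [-0.3, -0.1, -4.3]
grip_width: 30.3
```

```bash
python3 - <<'E'
from plan import *
f=look("wrist",["clamp_offset"])
cv2.imwrite("pics/w3.png",cv2.cvtColor(f["image"],cv2.COLOR_RGB2BGR))
s=pose()[2]; print(s["tool_pos"],s["grip_width"],s["force"])
chain([(544,119.8,70,4.15),(544,119.8,18.5,4.15)])
E
```

```text
clamp_offset 0.84 7868 z 87.2 (array([560.7, 191.4]), array([101.,  32.]), 2.6)
clamp_offset 0.16 4719 z 36.8 (array([547.5, 264.2]), array([81.6, 32.7]), 2.4)
[554.89261918 190.8419854   68.56886322] 30.307794739482706 [-0.55017308 -0.37192538 -3.42489024]
(544, 119.8, 70, 4.15) [0.0141, -0.0014, 0.0705] [-0.0, -1.55, 0.02] rows 1.7
(544, 119.8, 18.5, 4.15) [0.0, 0.0515, -0.0] [0.0, 0.0, 0.0] rows 1.2
```

play_rows(targets=[[[0.003,0,0.014,0,0,0],[0.007,0,0.034,0,-1.55,0],[0.011,0,0.054,0,-1.55,0],[0.0145,0,0.0706,0,-1.55,0],[0.0145,0,0.0706,0,-1.55,0],[0.0145,0,0.0706,0,-1.55,0],[0.0145,0,0.0706,0,-1.55,0]]])

```text
clock: 12.22
tool_pos: [543.8, 119.6, 68.3]
ee_rot: [0.025, -0.025, 0.707, -0.707]
force: [-0.1, -0.3, -3.7]
grip_width: 30.2
```

play_rows(targets=[[[0,0.01,0,0,0,0],[0,0.02,0,0,0,0],[0,0.03,0,0,0,0],[0,0.038,0,0,0,0],[0,0.043,0,0,0,0],[0,0.046,0,0,0,0],[0,0.0475,0,0,0,0],[0,0.0475,0,0,0,0]]])

```text
clock: 12.88
tool_pos: [543.8, 119.8, 20.7]
ee_rot: [-0.025, 0.026, -0.707, 0.707]
force: [-0.2, -0.7, -3.6]
grip_width: 29.9
```

play_rows(targets=[[[0,0.0007,0,0,0,0],[0,0.0014,0,0,0,0],[0,0.0014,0,0,0,0]]])

```text
clock: 13.13
tool_pos: [544.2, 119.7, 20.1]
ee_rot: [0.026, -0.025, 0.707, -0.707]
force: [0.5, -0.3, -4.6]
grip_width: 30.0
```

play_rows(targets=[[[0,0.0005,0,0,0,0],[0,0.001,0,0,0,0],[0,0.001,0,0,0,0]]])

```text
clock: 13.38
tool_pos: [544.2, 119.7, 19.5]
ee_rot: [0.026, -0.025, 0.707, -0.707]
force: [-1.5, -0.4, 2.8]
grip_width: 30.0
```

play_rows(targets=[[[0,0,0,0,0,0],[0,0,0,0,0,0],[0,0,0,0,0,0],[0,-0.005,0,0,0,0],[0,-0.03,0,0,0,0],[0,-0.065,0,0,0,0],[0,-0.1,0,0,0,0],[0,-0.111,0,0,0,0]]], fingers=0.25)

```text
clock: 14.05
tool_pos: [547.0, 120.2, 134.9]
ee_rot: [0.028, -0.023, 0.707, -0.706]
force: [0.8, 0.3, 1.0]
grip_width: 53.1
```

play_rows(targets=[[[0.002,0,0.035,0,0,0],[0.004,0,0.075,0,0,0],[0.006,0,0.115,0,0,0],[0.008,0,0.155,0,0,0],[0.01,0,0.19,0,0,0]]])

```text
clock: 14.47
tool_pos: [547.7, -72.7, 130.3]
ee_rot: [-0.026, 0.025, -0.706, 0.707]
force: [0.5, -0.9, -0.4]
grip_width: 53.3
```

play_rows(targets=[[[0.002,0,0.04,0,0,0],[0.004,0,0.08,0,-0.85,0],[0.007,0,0.12,0,-0.85,0],[0.01,0,0.155,0,-0.85,0],[0.0113,0,0.1792,0,-0.85,0],[0.0113,0,0.1792,0,-0.85,0],[0.0113,0,0.1792,0,-0.85,0]]])

```text
clock: 15.05
tool_pos: [549.3, -251.6, 129.8]
ee_rot: [0.03, -0.03, 0.707, -0.706]
force: [0.2, -0.2, -0.8]
grip_width: 53.3
```

```bash
python3 - <<'E'
from plan import *
f=look("top",["clamp_tongue","clamp_offset","clamp_round","rack"],6)
f=look("wrist",["clamp_fork","step_block"])
cv2.imwrite("pics/w4.png",cv2.cvtColor(f["image"],cv2.COLOR_RGB2BGR))
s=pose()[2]; print(s["tool_pos"],s["grip_width"],s["force"])
chain([(549.5,-250,130,5),(549.5,-250,60,5)])
E
```

```text
clamp_tongue 0.71 445 z 28.1 (array([348. ,  54.7]), array([ 32.7, 109.6]), 27.6)
clamp_tongue 0.68 489 z 35.6 (array([540.9, 337.2]), array([110. ,  32.5]), 3.0)
clamp_offset 0.83 381 z 35.9 (array([549.3, 121.2]), array([100. ,  31.8]), 4.5)
clamp_offset 0.28 555 z 17.7 (array([641.4, 342.4]), array([61.3, 58. ]), 3.3)
rack 0.84 2852 z 16.6 (array([583. , 230.9]), array([209.8, 300.2]), 4.2)
rack 0.2 210 z 34.3 (array([398.7, -78.6]), array([38.2, 35.3]), 64.9)
clamp_fork 0.94 4897 z 78.9 (array([ 554., -251.]), array([120.1,  32.2]), 5.3)
clamp_fork 0.86 4206 z 28.8 (array([656.8, -81.8]), array([32.4, 90.4]), 2.0)
step_block 0.91 1451 z 80.4 (array([ 563.8, -319. ]), array([32.9, 45. ]), 88.5)
[ 549.48427122 -248.90629636  129.83544599] 53.349738059587565 [-0.40395764  0.1593289   0.24698309]
(549.5, -250, 130, 5) [0.0001, -0.0002, 0.0011] [0.01, 0.09, 0.0] rows 0.0
(549.5, -250, 60, 5) [0.0, 0.07, -0.0] [0.0, 0.0, 0.0] rows 1.7
```

View pics/w4.png

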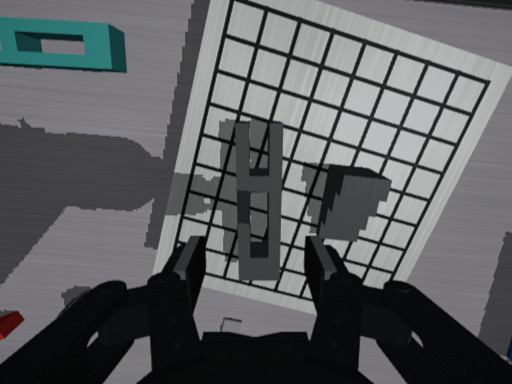

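The wrist view shows the black fork clamp at (260,200), with its prongs away from the robot. The step block at (352,205) leaves enough room for the finger. The tongue and offset clamps both measure inside tolerance in their bays. Descending.

play_rows(targets=[[[0,0.013,0.0015,0,0,0],[0,0.027,0.0015,0,0,0],[0,0.04,0.0015,0,0,0],[0,0.052,0.0015,0,0,0],[0,0.061,0.0015,0,0,0],[0,0.067,0.0015,0,0,0],[0,0.0695,0.0015,0,0,0],[0,0.0695,0.0015,0,0,0]]])

```text
clock: 16.12
tool_pos: [549.4, -251.3, 59.8]
ee_rot: [0.031, -0.031, 0.707, -0.706]
force: [-0.5, 0.7, 0.4]
grip_width: 52.9
```

play_rows(targets=[[[0,0,0,0,0,0],[0,0,0,0,0,0],[0,0,0,0,0,0],[0,0,0,0,0,0],[0,0,0,0,0,0],[0,0,0,0,0,0]]], fingers=-1, squeeze=80)

```text
clock: 16.62
tool_pos: [550.1, -251.7, 61.3]
ee_rot: [-0.031, 0.03, -0.706, 0.707]
force: [-1.0, 1.2, 4.9]
grip_width: 30.4
```

play_rows(targets=[[[0,-0.004,0,0,0,0],[0,-0.012,0,0,0,0],[0,-0.025,0,0,0,0],[0,-0.04,0,0,0,0],[0,-0.055,0,0,0,0],[0,-0.066,0,0,0,0],[0,-0.07,0,0,0,0],[0,-0.07,0,0,0,0]]])

```text
clock: 17.28
tool_pos: [550.0, -251.9, 131.2]
ee_rot: [-0.031, 0.03, -0.706, 0.707]
force: [0.3, -0.6, -6.7]
grip_width: 30.2
```

```bash
python3 - <<'E'
from plan import *
f=look("wrist",["clamp_fork"])
s=pose()[2]; print(s["tool_pos"],s["grip_width"],s["force"])
chain([(548.7,192.4,80,4.15)])
E
```

```text
clamp_fork 0.81 4065 z 28.8 (array([656.7, -82.4]), array([32.3, 89.3]), 2.0)
clamp_fork 0.7 9057 z 148.8 (array([ 559.7, -250.9]), array([108.6,  32.2]), 5.1)
[ 548.91858285 -251.29030809  129.56234264] 29.509310300074926 [-0.49002212 -0.06259589 -6.67015602]
(548.7, 192.4, 80, 4.15) [-0.0385, 0.0498, -0.442] [0.04, 0.84, 0.06] rows 10.7
```

play_rows(targets=[[[-0.001,0,-0.013,0,0,0],[-0.003,0,-0.036,0,0,0],[-0.006,0,-0.066,0,0,0],[-0.009,0,-0.1,0,0,0],[-0.012,0,-0.134,0,0,0],[-0.015,0,-0.168,0,0,0],[-0.018,0,-0.2,0,0,0],[-0.0205,0,-0.232,0,0,0]]])

```text
clock: 18.05
tool_pos: [548.3, -16.2, 129.2]
ee_rot: [0.03, -0.032, 0.707, -0.706]
force: [0.2, 0.7, -6.9]
grip_width: 30.1
```

play_rows(targets=[[[-0.003,0,-0.032,0,0,0],[-0.006,0,-0.064,0,0,0],[-0.009,0,-0.098,0,0.84,0],[-0.012,0,-0.132,0,0.84,0],[-0.015,0,-0.164,0,0.84,0],[-0.017,0,-0.19,0,0.84,0],[-0.0185,0,-0.206,0,0.84,0],[-0.0187,0,-0.2101,0,0.84,0]]])

```text
clock: 18.72
tool_pos: [548.7, 196.1, 129.2]
ee_rot: [0.026, -0.027, 0.707, -0.706]
force: [-0.2, -0.7, -5.9]
grip_width: 29.8
```

play_rows(targets=[[[0,0.005,0,0,0,0],[0,0.015,0,0,0,0],[0,0.028,0,0,0,0],[0,0.04,0,0,0,0],[0,0.048,0,0,0,0],[0,0.05,0,0,0,0],[0,0.05,0,0,0,0],[0,0.05,0,0,0,0]]])

```text
clock: 19.38
tool_pos: [550.2, 191.7, 80.1]
ee_rot: [-0.025, 0.025, -0.707, 0.707]
force: [0.7, -0.3, -6.0]
grip_width: 30.5
```

```bash
python3 - <<'E'
from plan import *
f=look("wrist",["clamp_fork"])
cv2.imwrite("pics/w5.png",cv2.cvtColor(f["image"],cv2.COLOR_RGB2BGR))
s=pose()[2]; print(s["tool_pos"],s["grip_width"],s["force"])
chain([(548.7,192.4,80,4.15)])
E
```

```text
clamp_fork 0.97 9033 z 97.7 (array([559.4, 192.5]), array([109.7,  32.2]), 4.2)
clamp_fork 0.54 8551 z 18.5 (array([658. , 126.6]), array([60.1, 57.8]), 4.1)
[550.79550936 192.1190522   80.85406019] 30.35748355120506 [-0.01035808  0.18746337 -7.15033005]
(548.7, 192.4, 80, 4.15) [0.0021, 0.0009, -0.0004] [0.01, -0.02, -0.08] rows 0.1
```

View pics/w5.png

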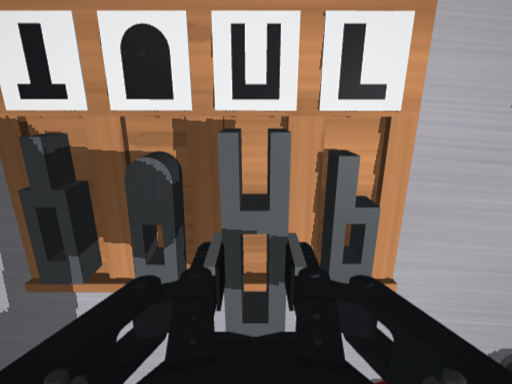

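The wrist view shows the fork clamp at (255,230), held straight over the U bay. The other three are in their own bays. Lowering it now.

play_rows(targets=[[[0,0.012,0,0,0,0],[0,0.024,0,0,0,0],[0,0.035,0,0,0,0],[0,0.044,0,0,0,0],[0,0.051,0,0,0,0],[0,0.055,0,0,0,0],[0,0.0575,0,0,0,0],[0,0.059,0,0,0,0]]])

```text
clock: 20.15
tool_pos: [550.2, 192.3, 21.0]
ee_rot: [-0.026, 0.026, -0.707, 0.707]
force: [0.2, 0.5, -6.6]
grip_width: 30.1
```

play_rows(targets=[[[0,0.0007,0,0,0,0],[0,0.001,0,0,0,0],[0,0.001,0,0,0,0]]])

```text
clock: 20.4
tool_pos: [550.4, 192.4, 20.5]
ee_rot: [0.026, -0.025, 0.707, -0.707]
force: [0.1, -0.1, -6.5]
grip_width: 30.1
```

play_rows(targets=[[[0,0.0005,0,0,0,0],[0,0.001,0,0,0,0],[0,0.001,0,0,0,0]]])

```text
clock: 20.65
tool_pos: [550.1, 192.3, 19.3]
ee_rot: [0.026, -0.026, 0.707, -0.707]
force: [0.3, 0.8, -6.0]
grip_width: 30.1
```

play_rows(targets=[[[0,0.0005,0,0,0,0],[0,0.001,0,0,0,0],[0,0.001,0,0,0,0],[0,0.001,0,0,0,0]]])

```text
clock: 20.98
tool_pos: [550.1, 192.3, 19.3]
ee_rot: [0.026, -0.025, 0.707, -0.707]
force: [-3.3, -0.8, 5.5]
grip_width: 30.0
```

play_rows(targets=[[[0,0,0,0,0,0],[0,0,0,0,0,0],[0,0,0,0,0,0],[0,0,0,0,0,0],[0,-0.005,0,0,0,0],[0,-0.03,0,0,0,0],[0,-0.065,0,0,0,0],[0,-0.1,0,0,0,0]]], fingers=0.25)

```text
clock: 21.65
tool_pos: [549.1, 192.0, 118.4]
ee_rot: [-0.025, 0.027, -0.706, 0.707]
force: [1.0, 0.7, 0.3]
grip_width: 53.4
```

play_rows(targets=[[[0,-0.01,0.03,0,0,0],[0,-0.02,0.07,0,0,0],[0,-0.03,0.11,0,0,0],[0,-0.04,0.15,0,0,0],[0,-0.05,0.19,0,0,0],[0,-0.05,0.23,0,0,0],[0,-0.05,0.25,0,0,0],[0,-0.05,0.25,0,0,0]]])

```text
clock: 22.32
tool_pos: [569.0, -61.8, 169.0]
ee_rot: [-0.025, 0.023, -0.706, 0.708]
force: [0.1, 1.0, 1.1]
grip_width: 53.3
```

```bash
python3 - <<'E'
from plan import *
f=look("top",["clamp_tongue","clamp_round","clamp_fork","clamp_offset","step_block","nut","electrode"],6)
im=cv2.cvtColor(f["image"],cv2.COLOR_RGB2BGR); cv2.imwrite("pics/end.png",cv2.resize(im[140:310,70:440],None,fx=2.1,fy=2.1,interpolation=cv2.INTER_CUBIC))
# direct: points 30..42 mm high over the rack, in rack frame
w=cloud(f); q=w[np.isfinite(w[...,2])]; t=np.radians(4.15); d=q[:,:2]-[584,231]
r=np.c_[d@[np.cos(t),np.sin(t)],d@[-np.sin(t),np.cos(t)],q[:,2]]
for n,yb,L in(("offset",-108,100),("fork",-36,120),("round",36,100),("tongue",108,110)):
    k=r[(abs(r[:,1]-yb)<30)&(r[:,0]>-110)&(r[:,0]<60)&(abs(r[:,2]-36)<6)]
    A=np.c_[k[:,:2]-k[:,:2].mean(0),np.ones(len(k))]
    print(n,"x %.1f..%.1f want heel 0, len %d"%(k[:,0].min()+97,k[:,0].max()+97,L),rect(np.c_[k[:,0]+97,k[:,1]-yb]),"plane",np.linalg.lstsq(A,k[:,2],rcond=None)[0].round(3))
E
```

```text
clamp_tongue 0.94 364 z 27.9 (array([342.1,  66.6]), array([31.8, 82. ]), 27.6)
clamp_tongue 0.67 466 z 35.6 (array([539.7, 336.3]), array([107.6,  33.6]), 1.9)
clamp_round 0.16 543 z 35.8 (array([537.7, 265.2]), array([98.5, 33.9]), 2.6)
clamp_fork 0.82 480 z 35.6 (array([553.5, 193.6]), array([116.7,  32.6]), 4.5)
clamp_offset 0.7 400 z 35.9 (array([549.1, 121.3]), array([99.8, 31.8]), 4.5)
clamp_offset 0.18 4871 z 50.0 (array([ 570.4, -293.3]), array([221.3, 239.5]), 79.0)
step_block 0.8 132 z 70.3 (array([ 564. , -316.5]), array([43.7, 30.6]), 0.1)
step_block 0.76 104 z 30.0 (array([381.1, 209.2]), array([32.3, 39.4]), 46.0)
nut 0.58 209 z 33.9 (array([398.9, -79.3]), array([37.2, 35.2]), 2.1)
electrode 0.73 347 z 109.6 (array([756., 110.]), array([45.9, 45.2]), 56.6)
electrode 0.22 543 z 17.5 (array([658.5, 129.4]), array([63.8, 58.2]), 1.5)
offset x 4.4..104.2 want heel 0, len 100 (array([54.4,  1.1]), array([100. ,  31.8]), 0.4) plane [ 2.0000e-03 -9.0000e-03  3.5729e+01]
fork x -8.8..123.9 want heel 0, len 120 (array([57.6,  0.9]), array([132.3,  33. ]), 0.6) plane [0.0000e+00 4.0000e-03 3.5644e+01]
round x 3.4..102.7 want heel 0, len 100 (array([53.2,  1.5]), array([33.9, 98.8]), 88.5) plane [-2.0000e-03  2.6000e-02  3.5729e+01]
tongue x 6.8..116.7 want heel 0, len 110 (array([61.6,  0.9]), array([ 33.2, 109.9]), 88.3) plane [-5.0000e-03  1.9000e-02  3.5562e+01]
```

View pics/end.png

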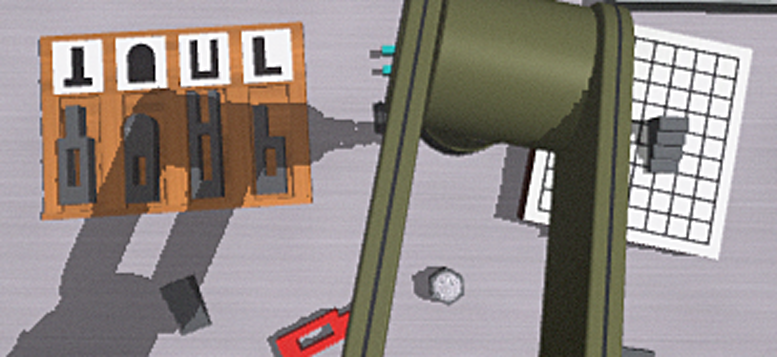

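The picture shows all four clamps under their own labels in a row, at about (77,155), (143,158), (206,145) and (270,150). The arm is clear of everything. Handing in.

```bash
python3 -c "
from station import env
print(env.job_done())"
```

```text
the job is handed in; nothing more can be done
None
```

I filed all three clamps in their own bays and handed the job in. The clock read 22.3 s at the last move, against the 72 s limit. I set each clamp down until the wrist force showed it was resting on the floor, then let go.

The last top-view depth check put every clamp within tolerance. Distances are along the bay from the heel stop.

| Clamp | Origin x (mm) | Allowed x (mm) | Heel gap (mm) | Off centre line (mm) |
|---|---|---|---|---|
| Tongue | 61.6 | 51–67 | about 7 | about 1 |
| Fork | about 64 | 56–72 | about 4 | about 1 |
| Offset | 54.4 | 46–62 | about 4 | about 1 |
| Round (not touched) | 53.2 | 46–62 | about 3 | about 1.5 |

- **Level:** all four tops measured 35.6–35.7 mm, against 36 mm expected, and tilts were below 0.03 rad.
- **Bystanders:** the step block on the chuck, the nut and the electrode measured within 1 mm of their starting places. The step block in front of the rack lay in shadow and its final fit (different size and angle) read about 5 mm off, but no move went near it. I did not measure the stand and the square again, and no move went near them.
- **Disagreements:** the fork's raw heel reading was about 13 mm too low. I put this down to a stray point on the heel stop, so its origin comes from the nose end (123.9 mm) and agrees with the mask fit.

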